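Lock the plate carrier: clear the track, shoot the bolt, seat its thumbscrew

TASK

Lock the well plate down on the shaker's carrier: first take away the capped vial that was left standing in the bolt's track and stand it upright in the shallow steel tray beside the other vial, then slide the bolt fully home into its keeper, and last turn the knurled thumbscrew clockwise until it seats, stopping as soon as the resistance rises so that it is snug but not forced. Leave the small levelling screw and everything else on the bench as they are.

Things in the scene. Friction and masses are not known exactly. Their poses are not given: they have to be found in the camera images.
- carrier: Fixed aluminium plate carrier. Origin on the table; base plate 12 mm thick, x -115 to 75, y -170 to 170 mm. Its -x half holds a clear well plate in a black frame (top 32 mm above the table, x up to -11 mm). The bolt's track runs in +y along x = 30 mm: a low open channel, the guide block, an 85 mm gap where the vial stands, the keeper.
- guide (a point): Centre of the top face of the fixed guide block that carries the thumbscrew: 36 mm across the track, 48 mm along it, top 46 mm above the table. y along the bolt's travel towards home.
- keeper (a point): Centre of the top face of the fixed keeper into which the bolt's nose slides: 36 mm across the track, 32 mm along it, top 46 mm above the table.
- bolt (a joint): Travel of the bolt along the carrier's +y, m: 0 drawn fully back, 0.1 fully home against its stop (the nose then reaches 17 mm into the keeper). The bolt is a 14 mm square steel bar lying 19 to 33 mm above the table; it slides with about 2 N of friction and stays where it is left.
- bolt_handle (a point): Middle of the bolt's upright round steel handle, 14 mm in diameter, which stands up from the bar's rear end (33 mm above the table) to 73 mm above the table; this point is 58 mm above the table. Home, it is 54 mm from the thumbscrew's axis. z up, y along the bolt's travel towards home.
- thumbscrew (a joint): Turn of the thumbscrew over its spring washer, rad, growing as it turns clockwise seen from above; starts between 0.4 and 2.2. It turns freely (about 0.06 N m) up to 4.0, where it seats on the washer and reads 4.0 from then on; it stays where it is left.
- washer (a joint): Wind-up of the spring washer under the thumbscrew, rad: 0 until the screw seats, then it grows as the screw is turned on; resistance jumps to about 0.1 N m and rises by 0.8 N m per rad. 0.05 to 0.4 is snug; past 0.5 (about 0.5 N m) the screw is forced. It unwinds to about 0.11 or less, the screw with it, when the screw is let go.
- thumbscrew_head (a point): Centre of the thumbscrew's knurled steel head, on its vertical axis: 26 mm in diameter, 20 mm high, 71 mm above the table (head from 61 to 81 mm), on a 14 mm collar that rises from the guide block's top. Its height does not change as it turns. z up.
- level_screw_head (a point): Head of the small smooth levelling screw at the carrier's front left corner: 16 mm in diameter, 10 mm high, centre 27 mm above the table. To be left alone.
- level_screw (a joint): Turn of the levelling screw, rad, 0 at the start.
- vial_center (a point): Centre, half-way up, of the capped amber vial (28 mm in diameter, 62 mm high, straight-sided, about 50 g) that stands on the carrier's base in the gap between guide block and keeper. z along its axis.
- tray: Fixed shallow steel tray on the table to the left or right of the carrier: 130 mm along its x, 90 mm along its y, 22 mm high, walls and floor 4 mm thick. Origin at the centre of its underside. The spare vial stands in its -x half; its +x half is free.
- spare_vial_center (a point): Centre, half-way up, of a second vial of the same kind, standing in the tray. To be left standing there.
- rack: Fixed white tube rack with capped tubes, 120 x 90 mm, 94 mm high, on the other side of the carrier from the tray. Origin at the centre of its underside.
- media: Loose glass media bottle with a blue cap, 70 mm in diameter, 150 mm high, close behind the bolt's track. Origin at the centre of its underside.
- tipbox: Loose pipette-tip box with a clear lid, 82 x 122 mm, 59 mm high, behind the track near the keeper. Origin at the centre of its underside.
- dishes: Loose stack of culture dishes, 70 mm in diameter, 39 mm high, on the carrier's base to the right of the well plate. Origin at the centre of its underside.
- pipette: Loose pipette lying along its y on the table at the far right, 242 mm long, 26 mm wide, 24 mm high. Origin under its middle.
- beaker: Loose glass beaker, 72 mm in diameter, 85 mm high, far left. Origin at the centre of its underside.
- reagent: Loose amber bottle, 60 mm in diameter, 130 mm high, far right. Origin at the centre of its underside.
There are look-alikes about, which are no part of the job. What is shaped like the part that bears vial_center but purple or turquoise is not meant. Of the things shaped like the tray, the steel one is meant.

How it is judged:
By the outcome, as a careful person would: the job done as asked, in the order asked, and still so for the second after the job is handed in, with the robot touching nothing.
It also fails if it takes over 72 s, if anything falls off the work surface, if the arm or the gripper's body presses on something with over 40 N, if the wrist force passes 120 N, or if a joint passes its speed limit or range.

ROBOT

A 6-joint arm with a two-finger parallel gripper is mounted at the origin on the work surface. World frame = base frame: x ahead of the robot, y to its left, z up, the work surface at z = 0. Lengths are in mm, angles in degrees, forces in N, time in s.
With the tool pointing down it reaches from about 350 to 850 mm from the base axis. Payload 8.1 kg.
Tool frame: the origin (TCP) lies midway between the tips of the shut fingers; the grasp point (between the pads) lies 19 mm behind it; z points along the fingers, y is the direction in which the jaws open and shut (so a half turn about z gives the same grasp; the last joint's range is limited). The gripper opens to 85 mm and grips with 20 to 120 N. Pads are 22 mm wide; open, the fingers measure 114 mm over their backs; the gripper's body (76 mm by 85 mm) begins 54 mm behind the grasp point. The pads swing forward as they close: fully open they stand 13 mm farther back than shut.
Start: joints at [69.935, 7.471, 85.268, -0, 87.261, -4.893], TCP at [157.008, 579.097, 231.292] pointing down, gripper open.
Joint ranges: [-169.43, 169.43], [-51.17, 129.36], [1.28, 143.12], [-76.62, 256.62], [0, 156.53], [-152.29, 152.29]. Speed limits (degrees/s): [136.94, 136.94, 159.86, 180, 180, 180].

INTERFACE

Orientations are given as [roll, pitch, yaw] about the fixed x, y, z axes, in that order (R = Rz(yaw) Ry(pitch) Rx(roll)).
In Python, from bench import telemetry, snapshot, camera_params, job gives the robot as it stands. The module is installed in compiled form; this text tells all that it offers.
- The arm moves only by the shell command python3 -m jog 'ROWS' [FORCE]. ROWS is JSON, a list that holds one entry, the list of rows, each a list of 7 numbers: the shift along the tool's x, y, z in units of 50 mm (1.0 is 50 mm), then the turn, a rotation vector about the tool's x, y, z in units of 2 pi rad (1.0 is 2 pi rad), then the opening, from 0 (shut) to 1 (fully open). In form: [[[dx, dy, dz, rx, ry, rz, claw], ...]]. A call has 1 to 12 rows; each row shifts and turns the commanded pose from where the row before left it, along the tool's axes as they then stand; what a row does not reach is not made up. A row lasts 1/8 s, in which the tool goes at most 62.5 mm and 10.7 degrees, less where a joint would pass 70% of its speed; a pose out of reach is approached as far as the arm can. A call with a number of a shift or a turn outside -1 to 1 is refused whole. A call with a gripper value outside its range is refused whole. The fingers move at their own pace and stop on an object; FORCE is the grip in N (left out, the last holds). Time passes only in rows, so rows that do not move let the fingers close. It gives the time, the measured TCP pose, the force and the opening at its end, in the units of the state.
- telemetry.sense(): the state, without advancing time (a new reading comes with each control period).
- snapshot(name): name is "scene" or "top"; returns (picture, depth): 420x560x3 uint8, red, green, blue; 420x560 float32, mm along the optical axis (not along the pixel's ray), 0 where there is no reading.
- camera_params(name): a dict with "K" (3x3 intrinsics, pixels), "extrinsics" (4x4, takes a point from camera to world coordinates). Camera axes: x right, y down, z forward; pixel columns grow to the right and rows downward; lengths in mm; the calibration is good to about 2 mm. A picture is of the moment at which its call begins. camera_params takes no time and is no camera call.
- job.hand_in(): hands the job in, once; it reports no verdict.
The state is a dict: "time": time; "joint_pos": joint angles; "qd": joint speeds; "joint_efforts": joint torques, N m; "tool_pos": TCP position; "tcp_rot": TCP orientation; "ft_force": force on the tool from outside, world axes, zero at the start; "wrist_torque": the same for the moment, N m; "finger_gap": finger opening in mm.
Only numpy, scipy, OpenCV 4.12 (cv2) and the standard library are available. Lean on these libraries where they do the work, as an engineer would, in place of code of your own. Each camera call takes 0.05 s, during which the arm holds its last target. There are 200 camera calls.

## Working session

There is one attempt and no reset: what is moved stays moved. The work goes in short steps, Python scripts to look and compute and a shell command to move; the robot and the scene stay as the last step left them, time stands still between calls to the robot, and variables do not carry over. Pictures are saved under pics/ and viewed, about 8 in all and at most 12, crops included, and the job is handed in when it is done.

```bash
mkdir -p pics
cat > h.py <<'E'
import numpy as np, cv2
from bench import telemetry, snapshot, camera_params, job
def snap(n):
    p,d=snapshot(n); np.savez(f'{n}.npz',p=p,d=d); return p,d
def load(n):
    z=np.load(f'{n}.npz'); return z['p'],z['d']
def ray(n,u,v):
    c=camera_params(n);K=np.array(c['K']);E=np.array(c['extrinsics'])
    return E[:3,3],E[:3,:3]@np.linalg.inv(K)@np.array([u,v,1.])
def onz(n,u,v,z):
    o,r=ray(n,u,v); return (o+r*(z-o[2])/r[2]).round(1)
def cloud(n,d):
    c=camera_params(n);K=np.array(c['K']);E=np.array(c['extrinsics'])
    v,u=np.mgrid[:d.shape[0],:d.shape[1]]
    P=np.stack([(u-K[0,2])/K[0,0]*d,(v-K[1,2])/K[1,1]*d,d],-1)@E[:3,:3].T+E[:3,3]
    P[d==0]=np.nan; return P
def save(p,f,s=1): cv2.imwrite(f'pics/{f}.png',cv2.resize(p[...,::-1],None,fx=s,fy=s,interpolation=cv2.INTER_CUBIC))
E
python3 - <<'E'
from h import *
ps=[snap(n)[0] for n in('top','scene')]
save(ps[0],'top0',1.42);save(ps[1],'scene0',1.42)
for n in('top','scene'):print(n,np.array(camera_params(n)['extrinsics']).round(2).tolist(),camera_params(n)['K'])
print(telemetry.sense())
E
```

```text
top [[-0.02, -0.98, 0.19, 288.29], [-1.0, 0.02, -0.01, -66.94], [0.0, -0.19, -0.98, 1392.89], [0.0, 0.0, 0.0, 1.0]] [[542.82686322   0.         276.39970554]
 [  0.         542.82686322 210.8816184 ]
 [  0.           0.           1.        ]]
scene [[0.2, 0.56, -0.8, 1420.69], [0.98, -0.1, 0.18, -258.68], [0.02, -0.82, -0.57, 695.68], [0.0, 0.0, 0.0, 1.0]] [[392.61380452   0.         278.47112419]
 [  0.         392.61380452 215.70496674]
 [  0.           0.           1.        ]]
{'time': 0.1, 'joint_pos': array([ 6.99334411e+01,  7.50938772e+00,  8.53241253e+01, -3.07426510e-04,
        8.72602388e+01, -4.89462501e+00]), 'qd': array([ 5.65617582e-02, -1.08232897e-01, -2.45523559e-01,  2.44090553e-04,
        1.92635645e-03, -2.40206957e-02]), 'joint_efforts': array([ 7.56416994e-04, -5.70953035e+01, -5.01939762e+01, -2.60504912e-04,
        8.27461045e-03,  5.73434932e-05]), 'tool_pos': array([156.85682538, 578.62475958, 230.35343894]), 'tcp_rot': array([-1.79906564e+02, -7.69329258e-03,  1.64828075e+02]), 'ft_force': array([ 0.32743377, -0.01122825,  0.72201117]), 'wrist_torque': array([0.01046204, 0.0040625 , 0.0300517 ]), 'finger_gap': 85.42308329276862}
```

View pics/top0.png

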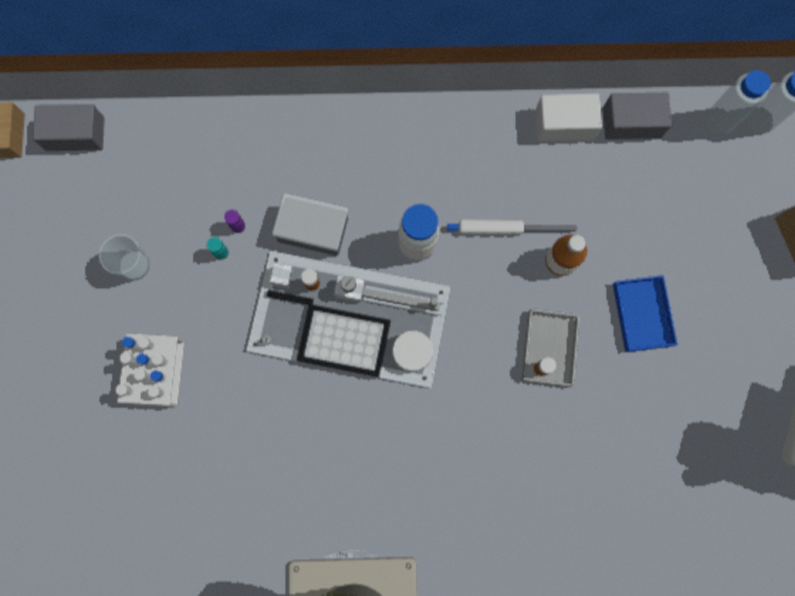

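View pics/scene0.png

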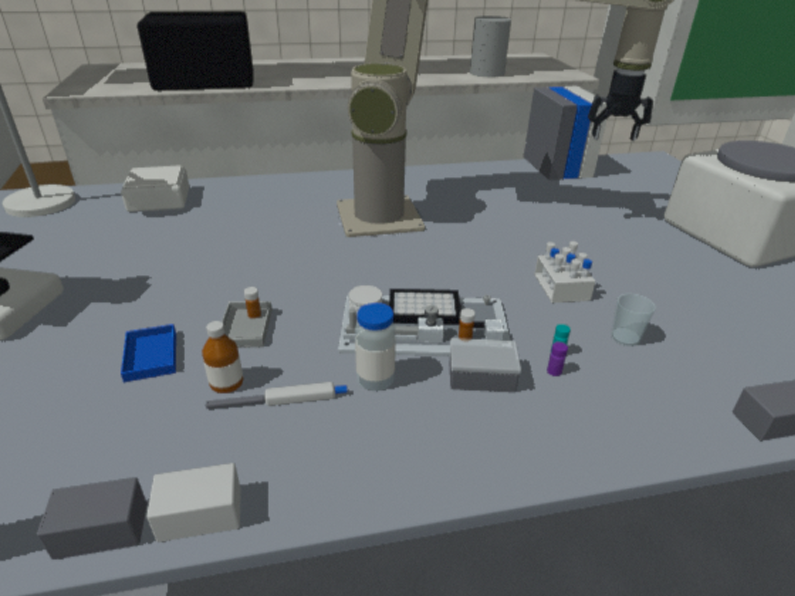

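Top view: the amber vial with white cap stands in the track at (311,280), thumbscrew (348,284), handle (433,303), keeper (281,272). The purple and turquoise vials at (235,221) and (217,247) are look-alikes. The grey steel tray at (550,347) holds the spare vial and is the one meant; the blue tray at (645,313) is not. I'll confirm these in an enlarged crop.

Run:
```python
from h import *
p,d=load('top');q,e=load('scene')
a=cv2.resize(p[170:280,165:320],(775,550),interpolation=cv2.INTER_CUBIC);save(a,'c_top')
b=cv2.resize(q[190:280,230:380],(800,480),interpolation=cv2.INTER_CUBIC);save(b,'c_scene')
P=cloud('top',d)
hsv=cv2.cvtColor(p,cv2.COLOR_RGB2HSV)
for nm,(v0,v1,u0,u1) in dict(carrier=(170,280,165,320),tray=(210,280,360,415)).items():
    Z=P[v0:v1,u0:u1]; print(nm,'heights hist',np.histogram(Z[...,2][~np.isnan(Z[...,2])],bins=range(-6,100,6))[0])
# table rows depth check
print(np.nanmedian(P[330:360,180:330,2]),np.nanstd(P[330:360,180:330,2]))
def blob(m,z,name):
    n,l,s,c=cv2.connectedComponentsWithStats(m.astype(np.uint8))
    for i in range(1,n):
        if s[i,4]>6:print(name,c[i].round(1),s[i],onz('top',*c[i],z))
m=np.zeros(d.shape,bool);m[170:280,165:320]=1
for lo,hi in((34,41),(42,50),(52,66),(67,90)): blob(m&(P[...,2]>lo)&(P[...,2]<hi),(lo+hi)/2,f'{lo}-{hi}')
m[:]=0;m[210:280,360:415]=1
blob(m&(P[...,2]>12),22,'tray');blob(m&(P[...,2]>50),66,'spare')
```

```text
carrier heights hist [2744 3896 2090 3056  587 1322 1465  227  333  565  202   56   52  110
   88   37   16]
tray heights hist [ 902 1889  500   98  215   73    4    9    6    6    7   36   61    3
    0    0    0]
0.8536307874366003 2.9403504586232256
34-41 [210.5 170.5] [207 170   8   2   8] [665.4  87.5  37.5]
34-41 [223.1 199.4] [222 197   3   5   7] [588.2  55.3  37.5]
34-41 [258.2 205.6] [255 203   6   6  14] [570.1 -33.9  37.5]
34-41 [265.8 206.3] [262 204   9   6  20] [567.7 -53.1  37.5]
34-41 [279.7 208.9] [270 206  21   7  50] [560.2 -88.4  37.5]
34-41 [297.7 212. ] [295 210   6   6  12] [ 551.  -133.9   37.5]
34-41 [222.5 215.9] [219 214   8   5  15] [545.5  57.1  37.5]
34-41 [238.2 218.8] [232 217  13   5  25] [537.1  17.4  37.5]
34-41 [258.7 222.7] [257 222   4   3   7] [525.7 -34.4  37.5]
34-41 [271.4 227.4] [269 224   6   9  16] [512.8 -66.2  37.5]
34-41 [271.  234.8] [270 232   3   6   9] [494.1 -64.8  37.5]
34-41 [187.6 238.6] [185 236   6   6  12] [489.4 145.4  37.5]
34-41 [211.4 251.7] [209 250   6   4   7] [454.8  85.4  37.5]
34-41 [266.9 252.6] [265 251   5   4  
[... 972 characters left out ...]
66 [287.  234.6] [284 233   7   4  11] [ 490.2 -104.6   59. ]
52-66 [298.1 239.7] [292 235  13  11  38] [ 476.8 -131.7   59. ]
52-66 [282.4 238.3] [281 237   5   3   9] [481.2 -93.   59. ]
52-66 [290.  249.3] [277 240  28  20 170] [ 453.5 -110.9   59. ]
67-90 [294.  174.6] [282 170  25   8  60] [ 638.4 -125.7   78.5]
67-90 [217.3 194.1] [212 189  12  11  99] [593.2  66.   78.5]
67-90 [244.9 199. ] [240 194  11  12 100] [578.9  -2.3  78.5]
67-90 [305.3 211. ] [303 209   6   5  24] [ 545.1 -150.8   78.5]
tray [388.3 243.7] [368 217  40  55 370] [ 466.2 -362.8   22. ]
tray [383.6 257.4] [376 251  16  13 146] [ 431.8 -348.6   22. ]
spare [385.  256.6] [379 251  13  12 111] [ 428.9 -343.1   66. ]
```

View pics/c_top.png

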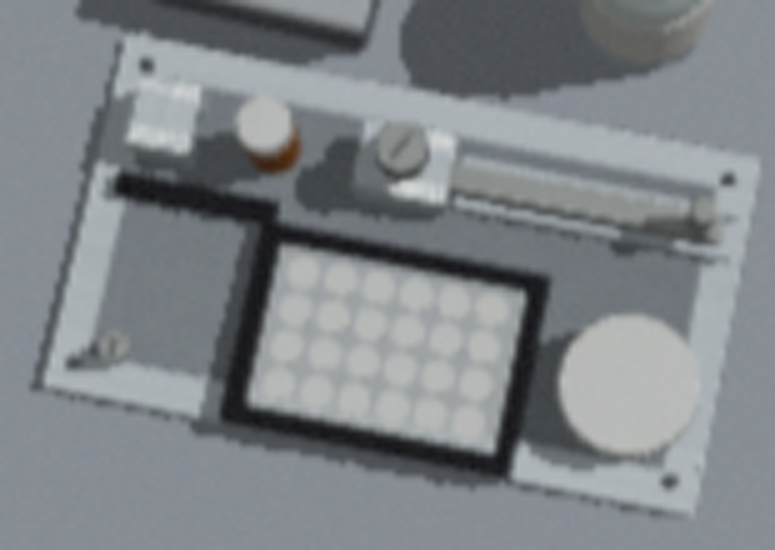

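View pics/c_scene.png

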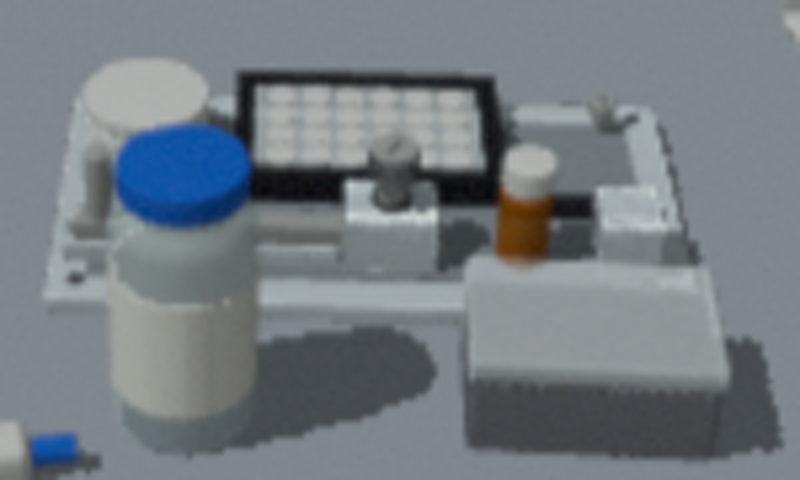

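Crops confirm: the amber/white vial sits between guide and keeper at top crop (266,125), knurled thumbscrew head at (402,148), handle at (706,215). The levelling screw is at (110,348) and will be left alone.

Run:
```python
from h import *
t=lambda u,v,z:onz('top',165+u/5,170+v/5,z)
s=lambda u,v,z:onz('scene',230+u/5.333,190+v/5.333,z)
img=np.array([t(122,38,12),t(758,158,12),t(38,388,12),t(692,515,12)])[:,:2]
mod=np.array([[75,170],[75,-170],[-115,170],[-115,-170]],float)
def fit(mod,img):
    a=mod-mod.mean(0);b=img-img.mean(0);th=np.arctan2((a[:,0]*b[:,1]-a[:,1]*b[:,0]).sum(),(a*b).sum())
    R=np.array([[np.cos(th),-np.sin(th)],[np.sin(th),np.cos(th)]]);T=img.mean(0)-R@mod.mean(0)
    print('yaw',np.degrees(th).round(2),'T',T.round(1),'res',(img-mod@R.T-T).round(1).tolist());return R,T
R,T=fit(mod,img)
for n,pt,ps,z in(('vial',(266,125),(530,158),74),('thumb',(402,148),(394,148),81),('handle',(706,215),(96,150),73)):
    a=t(*pt,z);b=s(*ps,z);print(n,a,b,'carrier',(R.T@(a[:2]-T)).round(1),(R.T@(b[:2]-T)).round(1))
print('keeper',t(166,116,46),(R.T@(t(166,116,46)[:2]-T)).round(1))
img=np.array([onz('top',u/1.42,v/1.42,22)[:2] for u,v in((531,309),(578,311),(524,383),(576,386))])
R2,T2=fit(np.array([[65,45],[65,-45],[-65,45],[-65,-45]],float),img)
for x in(25,30,32):print('free',R2@[x,0]+T2)
print('spare',(R2.T@(onz('top',547/1.42,364/1.42,66)[:2]-T2)).round(1))
p,d=load('top');P=cloud('top',d)
hsv=cv2.cvtColor(p,cv2.COLOR_RGB2HSV);m=(hsv[...,0]>105)&(hsv[...,0]<120)&(hsv[...,1]>180)&(hsv[...,2]>120)
m[:,:280]=0;m[:,315:]=0;m[190:]=0;m[:120]=0
v,u=np.where(m);print('media cap',onz('top',u.mean(),v.mean(),150))
```

```text
yaw -12.4 T [546.   -3.5] res [[-1.2, -0.7], [-0.4, 0.3], [0.7, 0.3], [0.9, 0.2]]
vial [591.7  64.3  74. ] [591.7  66.6  74. ] carrier [30. 76.] [29.5 78.3]
thumb [576.9  -3.6  81. ] [580.  -3.  81.] carrier [30.2  6.6] [33.1  7.8]
handle [ 541.1 -153.2   73. ] [ 543.  -151.4   73. ] carrier [  27.3 -147.2] [  28.8 -145.1]
keeper [604.1 117.9  46. ] [ 30.6 131.1]
yaw -6.24 T [ 464.8 -364.3] res [[0.4, -3.7], [4.5, 1.0], [-3.6, 2.6], [-1.3, 0.1]]
free [ 489.65167821 -367.01920761]
free [ 494.62201385 -367.56304913]
free [ 496.61014811 -367.78058574]
spare [-37.2  16.6]
media cap [ 665.3 -127.1  150. ]
```

```bash
cat >> h.py <<'E'
from scipy.spatial.transform import Rotation as Ro
def need(x,y,z,yaw):
    s=telemetry.sense();r=Ro.from_euler('xyz',s['tcp_rot'],degrees=True)
    d=r.inv().apply(np.array([x,y,z])-s['tool_pos'])/50
    g=Ro.from_euler('xyz',[180,0,yaw],degrees=True);w=(r.inv()*g).as_rotvec()/2/np.pi
    print('shift',d.round(3),'turn',w.round(4),'n',round(np.linalg.norm(w)*360,1),'t',s['time'])
    return s
E
python3 -m jog '[[[-0.9,-0.62,0,0,0,0,1],[-0.9,-0.62,0,0,0,0,1],[-0.9,-0.62,0,0,0,0,1],[-0.9,-0.62,0,0,0,0,1],[-0.9,-0.62,0,0,0,0,1],[-0.9,-0.62,0,0,0,0,1],[-0.9,-0.62,0,0,0,0,1],[-0.9,-0.62,0,0,0,0,0.6],[-0.9,-0.62,0,0,0,0,0.6],[-0.9,-0.62,0,0,0,0,0.6],[-0.9,-0.62,0,0,0,0,0.6],[-0.9,-0.62,0,0,0,0,0.6]]]' 30
python3 -m jog '[[[0,0,0,0,0,0.027,0.6],[0,0,0,0,0,0.027,0.6],[0,0,0,0,0,0.027,0.6],[0,0,0,0,0,0.027,0.6],[0,0,0,0,0,0.027,0.6],[0,0,0,0,0,0.027,0.6],[0,0,0,0,0,0.027,0.6],[0,0,0,0,0,0.027,0.6],[0,0,0,0,0,0.026,0.6],[0,0,0,0,0,0,0.6],[0,0,0,0,0,0,0.6]]]'
python3 -c "
from h import *
need(591.7,65.5,120,77.6)"
```

```text
time: 1.6
tool_pos: [581.6, 77.2, 230.9]
tcp_rot: [180.0, -0.0, 164.8]
ft_force: [0.3, 0.3, 0.5]
finger_gap: 51.5
time: 2.98
tool_pos: [580.7, 78.7, 231.0]
tcp_rot: [-180.0, 0.0, 77.9]
ft_force: [0.4, -0.1, 0.1]
finger_gap: 51.3
shift [-0.212  0.272  2.22 ] turn [-0.0001  0.      0.0009] n 0.3 t 2.975
```

```bash
python3 -m jog '[[[-0.212,0.272,0,0,0,0.001,0.6],[0,0,1,0,0,0,0.6],[0,0,1,0,0,0,0.6],[0,0,0.22,0,0,0,0.6],[0,0,0,0,0,0,0.6],[0,0,0,0,0,0,0.6]]]'
python3 - <<'E'
from h import *
need(591.7,65.5,39,77.6)
p,d=snap('top');q,e=snap('scene')
a=cv2.resize(p[170:250,170:270],(500,400),interpolation=cv2.INTER_CUBIC)
b=cv2.resize(q[170:270,270:370],(400,400),interpolation=cv2.INTER_CUBIC)[:, :300]
save(np.hstack([a,b]),'abv')
E
```

```text
time: 3.72
tool_pos: [593.8, 65.3, 123.2]
tcp_rot: [179.8, -0.1, 77.4]
ft_force: [0.6, -0.4, 1.1]
finger_gap: 51.5
shift [-0.008 -0.049  1.684] turn [ 0.0007 -0.0002 -0.0007] n 0.3 t 3.725
```

View pics/abv.png

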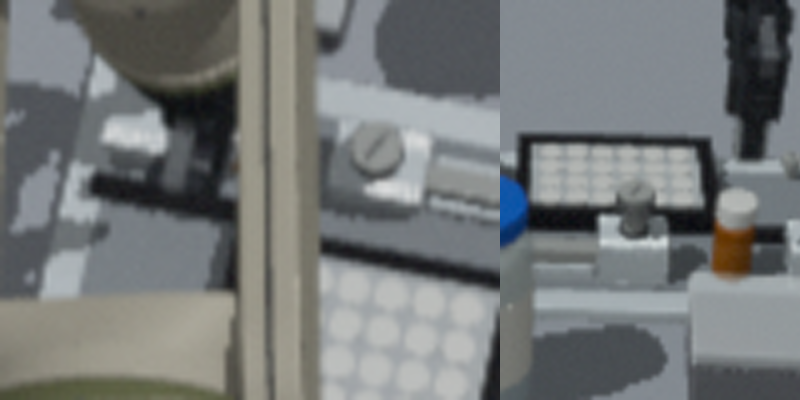

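The gripper is above the vial, with the tips at (752,158) in the scene crop and the cap at (738,192). I'll check this by projection.

Run:
```python
from h import *
c=camera_params('scene');K=np.array(c['K']);E=np.linalg.inv(np.array(c['extrinsics']))
for P in([593.8,65.3,123],[591.7,65.5,74],[620,59,123],[568,71,123]):
    q=K@(E@np.array(P+[1.]))[:3];q/=q[2];print(P,(500+(q[0]-270)*4).round(1),((q[1]-170)*4).round(1))
```

```text
[593.8, 65.3, 123] 743.3 140.6
[591.7, 65.5, 74] 736.0 198.7
[620, 59, 123] 746.5 163.3
[568, 71, 123] 739.6 119.3
```

```bash
python3 -m jog '[[[0,-0.04,0.5,0,0,0,0.6],[0,0,0.5,0,0,0,0.6],[0,0,0.4,0,0,0,0.6],[0,0,0.24,0,0,0,0.6],[0,0,0,0,0,0,0.6],[0,0,0,0,0,0,0.6],[0,0,0,0,0,0,0.2],[0,0,0,0,0,0,0.2],[0,0,0,0,0,0,0.2],[0,0,0,0,0,0,0.2],[0,0,0,0,0,0,0.2]]]' 30
```

```text
time: 5.2
tool_pos: [590.8, 65.9, 39.4]
tcp_rot: [179.9, -0.0, 77.3]
ft_force: [-0.3, 0.8, 5.8]
finger_gap: 27.1
```

Vial gripped (27 mm). Lifting and carrying it to the tray's free half.

```bash
python3 -m jog '[[[0,0,-0.2,0,0,0,0.2],[0,0,-0.5,0,0,0,0.2],[0,0,-0.8,0,0,0,0.2],[0,0,-0.8,0,0,0,0.2],[0,0,-0.6,0,0,0,0.2],[0,0,-0.3,0,0,0,0.2],[-0.3,0,0,0,0,0,0.2],[-0.6,0,0,0,0,0,0.2],[-0.8,0,0,0,0,0,0.2],[-0.9,0,0,0,0,0,0.2],[-0.9,0,0,0,0,0,0.2],[-0.9,0,0,0,0,0,0.2]]]' 
python3 -m jog '[[[-0.9,0,0,0,0,0,0.2],[-0.9,0,0,0,0,0,0.2],[-0.9,0,0,0,0,0,0.2],[-0.8,0,0,0,0,0,0.2],[-0.6,0,0,0,0,0,0.2],[-0.38,0.03,0,0,0,0,0.2],[0,0,0.6,0,0,0,0.2],[0,0,0.7,0,0,0,0.2],[0,0,0.4,0,0,0,0.2],[0,0,0,0,0,0,0.2],[0,0,0,0,0,0,0.2]]]'
python3 - <<'E'
from h import *
need(494.6,-367.6,31,77.3)
p,d=snap('top');q,e=snap('scene')
a=cv2.resize(p[190:290,340:440],(400,400),interpolation=cv2.INTER_CUBIC)
b=cv2.resize(q[150:250,120:220],(400,400),interpolation=cv2.INTER_CUBIC)
save(np.hstack([a,b]),'tray')
E
```

```text
time: 6.7
tool_pos: [539.6, -150.5, 195.8]
tcp_rot: [-179.8, -0.0, 77.3]
ft_force: [0.6, -0.3, -0.9]
finger_gap: 27.3
time: 8.07
tool_pos: [494.8, -368.0, 114.6]
tcp_rot: [179.9, 0.0, 77.4]
ft_force: [-0.3, -0.3, 0.0]
finger_gap: 27.3
shift [ 0.008 -0.008  1.672] turn [0.0002 0.0001 0.0002] n 0.1 t 8.075
```

View pics/tray.png

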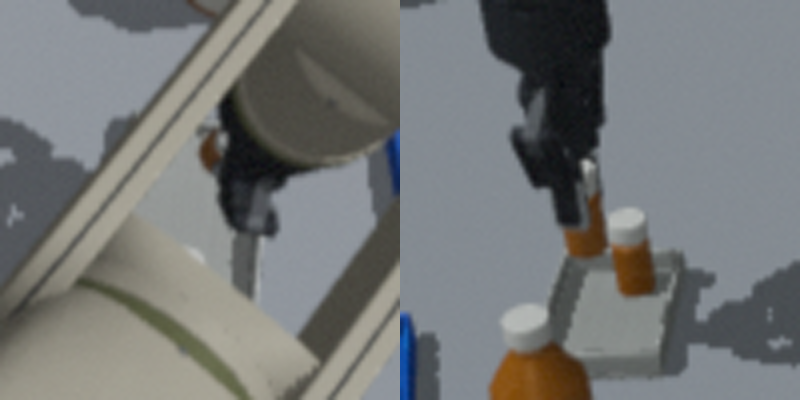

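Vial upright in the jaws at (585,240), spare at (632,270). Cross-checking the tray position using the scene view.

Run:
```python
from h import *
c=camera_params('scene');K=np.array(c['K']);E=np.linalg.inv(np.array(c['extrinsics']))
for P in([494.6,-367.6,4],[494.6,-367.6,66],[494.8,-368,90]):
    q=K@(E@np.array(P+[1.]))[:3];q/=q[2];print(P,(400+(q[0]-120)*4).round(1),((q[1]-150)*4).round(1))
for u,v in((557,256),(683,254),(548,340),(662,360),(627,216)):
    print(onz('scene',120+(u-400)/4,150+v/4,66 if u==627 else 22))
# steel tray rim from original top view depth
```

```text
[494.6, -367.6, 4] 603.8 344.7
[494.6, -367.6, 66] 591.2 273.6
[494.8, -368, 90] 585.5 245.0
[ 402.  -400.7   22. ]
[ 416.2 -308.4   22. ]
[ 506.2 -402.7   22. ]
[ 543.4 -325.5   22. ]
[ 425.1 -343.8   66. ]
```

Run:
```python
from h import *
p=cv2.imread('pics/top0.png')[285:410,500:600]; q=cv2.imread('pics/scene0.png')[280:360,205:285]
cv2.imwrite('pics/tray2.png',np.hstack([cv2.resize(p,(400,500),interpolation=cv2.INTER_CUBIC),cv2.resize(q,(400,400),interpolation=cv2.INTER_CUBIC)[:,:].copy() if 0 else cv2.copyMakeBorder(cv2.resize(q,(400,400),interpolation=cv2.INTER_CUBIC),0,100,0,0,cv2.BORDER_CONSTANT)]))
```

```text
(no output)
```

View pics/tray2.png

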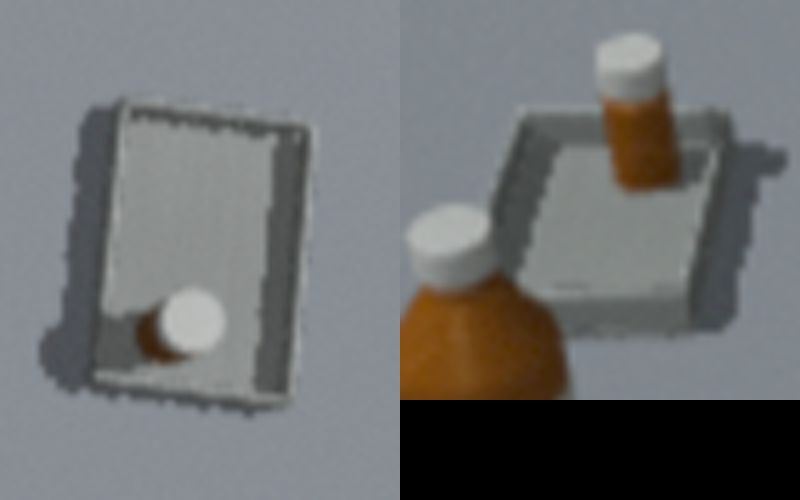

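The tray rim is clear in both views, at centre about (463,-363). The target in the free half is fine; lowering.

```bash
python3 -m jog '[[[0,0,0.4,0,0,0,0.2],[0,0,0.5,0,0,0,0.2],[0,0,0.4,0,0,0,0.2],[0,0,0.2,0,0,0,0.2],[0,0,0.09,0,0,0,0.2],[0,0,0.05,0,0,0,0.2],[0,0,0,0,0,0,0.2],[0,0,0,0,0,0,0.2]]]'
```

```text
time: 9.18
tool_pos: [494.5, -367.9, 32.0]
tcp_rot: [179.9, 0.0, 77.4]
ft_force: [-0.1, -0.6, -0.2]
finger_gap: 27.0
```

```bash
python3 -m jog '[[[0,0,0.02,0,0,0,0.2],[0,0,0,0,0,0,0.2],[0,0,0,0,0,0,0.2]]]';python3 -m jog '[[[0,0,0.02,0,0,0,0.2],[0,0,0,0,0,0,0.2],[0,0,0,0,0,0,0.2]]]'
```

```text
time: 9.55
tool_pos: [494.6, -368.1, 31.4]
tcp_rot: [179.9, 0.0, 77.4]
ft_force: [-1.0, 1.4, 6.1]
finger_gap: 27.4
time: 9.93
tool_pos: [494.6, -368.1, 31.3]
tcp_rot: [179.9, 0.0, 77.4]
ft_force: [-4.8, 3.8, 13.3]
finger_gap: 27.4
```

Contact. Backing off 1 mm, releasing and rising.

```bash
python3 -m jog '[[[0,0,-0.02,0,0,0,0.2],[0,0,0,0,0,0,0.38],[0,0,0,0,0,0,0.44],[0,0,0,0,0,0,0.5],[0,0,0,0,0,0,0.55],[0,0,0,0,0,0,0.55],[0,0,-0.3,0,0,0,0.55],[0,0,-0.7,0,0,0,0.55],[0,0,-1,0,0,0,0.55],[0,0,-1,0,0,0,0.55],[0,0,-0.4,0,0,0,0.55],[0,0,0,0,0,0,0.55]]]'
python3 - <<'E'
from h import *
p,d=snap('top');q,e=snap('scene')
a=cv2.resize(p[190:290,340:440],(400,400),interpolation=cv2.INTER_CUBIC)
b=cv2.resize(q[150:250,120:220],(400,400),interpolation=cv2.INTER_CUBIC)
save(np.hstack([a,b]),'tray3')
need(543,-152,200,77.6)
E
```

```text
time: 11.42
tool_pos: [495.1, -368.5, 202.9]
tcp_rot: [179.8, 0.1, 77.4]
ft_force: [-0.2, 0.6, -1.0]
finger_gap: 46.8
shift [ 4.414  0.023 -0.021] turn [-0.0003 -0.0002 -0.0007] n 0.3 t 11.525
```

View pics/tray3.png

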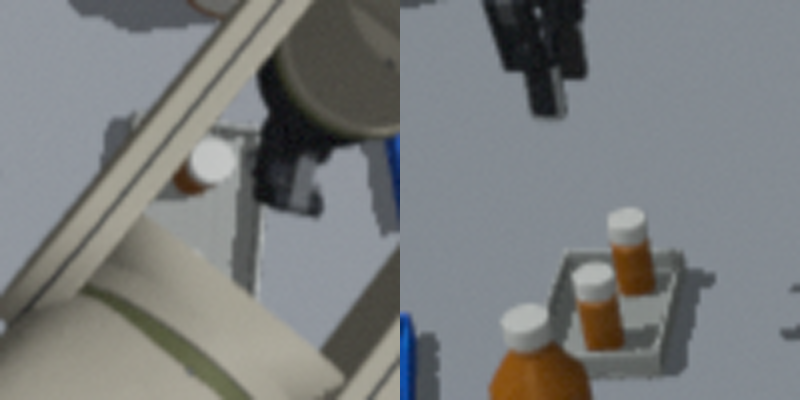

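Both vials stand upright in the steel tray (top crop (210,160); scene (600,310) and (632,250)). Next, the bolt handle.

```bash
python3 -m jog '[[[0.4,0,0,0,0,0,0.45],[0.8,0,0,0,0,0,0.45],[0.9,0,0,0,0,0,0.45],[0.9,0,0,0,0,0,0.45],[0.8,0,0,0,0,0,0.45],[0.4,0,0,0,0,0,0.45],[0.2,0.04,0,0,0,-0.001,0.45],[0,0,0.8,0,0,0,0.45],[0,0,0.9,0,0,0,0.45],[0,0,0.4,0,0,0,0.45],[0,0,0,0,0,0,0.45],[0,0,0,0,0,0,0.45]]]'
python3 - <<'E'
from h import *
need(543.9,-152.9,42,77.6)
q,e=snap('scene')
save(cv2.resize(q[170:250,220:320],(800,640)[:2],interpolation=cv2.INTER_CUBIC)[:600],'hnd')
c=camera_params('scene');K=np.array(c['K']);E=np.linalg.inv(np.array(c['extrinsics']))
for P in([543.9,-152.9,73],telemetry.sense()['tool_pos'].tolist()):
    r=K@(E@np.array(P+[1.]))[:3];r/=r[2];print(P,((r[0]-220)*8).round(1),((r[1]-170)*8).round(1))
E
```

```text
time: 13.02
tool_pos: [545.5, -154.2, 97.2]
tcp_rot: [179.9, 0.0, 77.7]
ft_force: [-0.3, -0.4, 0.8]
finger_gap: 38.4
shift [ 0.018 -0.039  1.104] turn [0.0004 0.0001 0.0002] n 0.2 t 13.025
[543.9, -152.9, 73] 220.1 386.9
[545.7199107149046, -154.15520173614496, 97.5599735977269] 215.1 331.0
```

View pics/hnd.png

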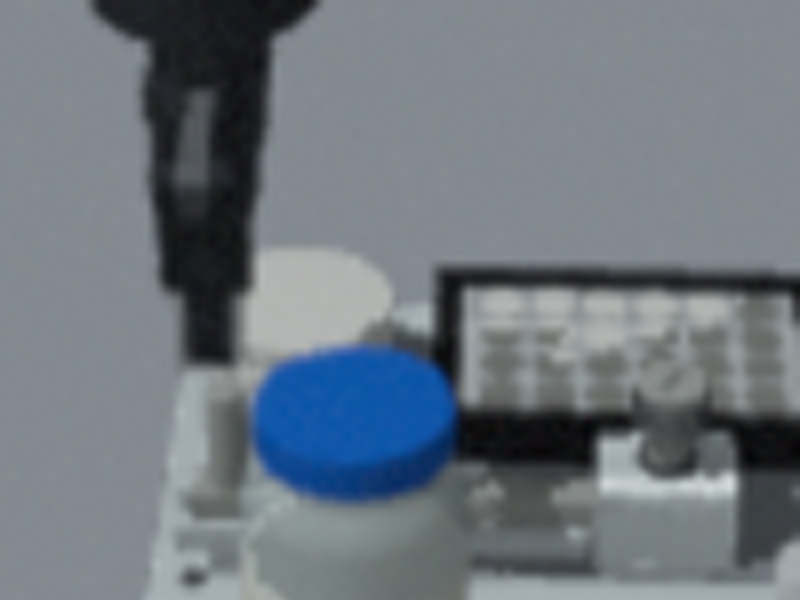

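The handle is at (228,388), about 3 mm further along the track than the tips. Nudging by that much, then lowering and gripping.

```bash
python3 -m jog '[[[0.08,-0.035,0.2,0,0,0,0.45],[0,0,0.5,0,0,0,0.45],[0,0,0.3,0,0,0,0.45],[0,0,0.1,0,0,0,0.45],[0,0,0,0,0,0,0.45],[0,0,0,0,0,0,0.1],[0,0,0,0,0,0,0.1],[0,0,0,0,0,0,0.1],[0,0,0,0,0,0,0.1],[0,0,0,0,0,0,0.1]]]' 40
```

```text
time: 14.32
tool_pos: [545.3, -149.7, 41.5]
tcp_rot: [179.8, 0.0, 77.7]
ft_force: [7.2, -1.8, -3.6]
finger_gap: 12.6
```

```bash
python3 -m jog '[[[0.1,-0.01,0,0,0,0,0.1],[0.2,0,0,0,0,0,0.1],[0.3,0,0,0,0,0,0.1],[0.3,0,0,0,0,0,0.1],[0.3,0,0,0,0,0,0.1],[0.3,0,0,0,0,0,0.1],[0.2,0,0,0,0,0,0.1],[0.1,0,0,0,0,0,0.1],[0.05,0,0,0,0,0,0.1],[0,0,0,0,0,0,0.1],[0,0,0,0,0,0,0.1]]]'
python3 -m jog '[[[0.04,0,0,0,0,0,0.1],[0.03,0,0,0,0,0,0.1],[0,0,0,0,0,0,0.1]]]'
python3 -m jog '[[[0.03,0,0,0,0,0,0.1],[0,0,0,0,0,0,0.1],[0,0,0,0,0,0,0.1]]]'
```

```text
time: 15.7
tool_pos: [565.7, -59.3, 41.6]
tcp_rot: [179.6, -0.0, 77.7]
ft_force: [14.0, -1.5, -9.4]
finger_gap: 12.6
time: 16.08
tool_pos: [566.4, -56.2, 41.6]
tcp_rot: [179.6, 0.0, 77.7]
ft_force: [12.7, -3.1, -8.7]
finger_gap: 13.3
time: 16.45
tool_pos: [566.7, -54.8, 41.6]
tcp_rot: [179.6, 0.0, 77.7]
ft_force: [12.6, -3.8, -9.0]
finger_gap: 12.6
```

```bash
python3 -m jog '[[[0.03,0.015,0,0,0,0,0.1],[0.02,0,0,0,0,0,0.1],[0,0,0,0,0,0,0.1]]]'
python3 -m jog '[[[0.03,0.01,0,0,0,0,0.1],[0,0,0,0,0,0,0.1],[0,0,0,0,0,0,0.1]]]'
python3 -m jog '[[[0.02,0,0,0,0,0,0.1],[0,0,0,0,0,0,0.1],[0,0,0,0,0,0,0.1]]]'
```

```text
time: 16.82
tool_pos: [567.1, -53.0, 41.6]
tcp_rot: [179.7, 0.1, 77.7]
ft_force: [8.1, -6.3, -4.7]
finger_gap: 12.7
time: 17.2
tool_pos: [567.2, -52.9, 41.5]
tcp_rot: [179.8, 0.2, 77.7]
ft_force: [2.9, -13.4, -2.0]
finger_gap: 12.9
time: 17.58
tool_pos: [567.1, -52.9, 41.5]
tcp_rot: [179.8, 0.3, 77.7]
ft_force: [1.8, -17.3, -2.6]
finger_gap: 12.7
```

Bolt hit its stop: force is rising with no more travel after about 99–100 mm. Releasing, rising, moving over the thumbscrew and winding the wrist back.

```bash
python3 -m jog '[[[0,0,0,0,0,0,0.3],[0,0,0,0,0,0,0.45],[0,0,0,0,0,0,0.45],[0,0,0,0,0,0,0.45],[0,0,-0.3,0,0,0,0.45],[0,0,-0.7,0,0,0,0.45],[0,0,-0.8,0,0,0,0.45],[0.5,0,0,0,0,0,0.45],[0.4,0,0,0,0,0,0.45],[0,0,0,0,0,-0.02,0.45],[0,0,0,0,0,-0.029,0.45],[0,0,0,0,0,-0.029,0.45]]]' 40
python3 -m jog '[[[0,0,0,0,0,-0.029,0.45],[0,0,0,0,0,-0.029,0.45],[0,0,0,0,0,-0.029,0.45],[0,0,0,0,0,-0.029,0.45],[0,0,0,0,0,-0.029,0.45],[0,0,0,0,0,-0.029,0.45],[0,0,0,0,0,-0.029,0.45],[0,0,0,0,0,-0.029,0.45],[0,0,0,0,0,-0.029,0.45],[0,0,0,0,0,-0.029,0.45],[0,0,0,0,0,-0.029,0.45]]]'
python3 -m jog '[[[0,0,0,0,0,-0.015,0.45],[0,0,0,0,0,0,0.45],[0,0,0,0,0,0,0.45]]]'
python3 - <<'E'
from h import *
s=need(578.3,-3.4,95,225);print(s['joint_pos'].round(1),s['wrist_torque'])
E
```

```text
time: 19.08
tool_pos: [575.0, -4.4, 129.7]
tcp_rot: [-179.9, -0.0, 106.2]
ft_force: [-0.2, -0.1, 0.3]
finger_gap: 38.6
time: 20.45
tool_pos: [575.0, -4.5, 129.7]
tcp_rot: [179.9, -0.1, -139.0]
ft_force: [0.2, -0.5, 0.2]
finger_gap: 38.5
time: 20.82
tool_pos: [575.3, -4.9, 130.0]
tcp_rot: [180.0, -0.0, -134.1]
ft_force: [0.0, 0.6, 0.5]
finger_gap: 38.3
shift [-0.063 -0.023  0.7  ] turn [ 0.0001 -0.0001  0.0026] n 0.9 t 20.825
[  -5.6    7.7   95.8   -0.    76.5 -141.5] [-0.03450338  0.09513078  0.0025212 ]
```

```bash
python3 -m jog '[[[-0.063,-0.023,0.2,0,0,0,0.45],[0,0,0.3,0,0,0,0.45],[0,0,0.08,0,0,0,0.45],[0,0,0,0,0,0,0.45],[0,0,0,0,0,0,0.45]]]'
python3 - <<'E'
from h import *
s=need(578.3,-3.4,52,225)
p,d=snap('top');q,e=snap('scene')
save(np.hstack([cv2.resize(p[165:245,200:320],(450,300),interpolation=cv2.INTER_CUBIC),cv2.resize(q[175:255,260:353],(350,300),interpolation=cv2.INTER_CUBIC)]),'scr')
c=camera_params('scene');K=np.array(c['K']);E=np.linalg.inv(np.array(c['extrinsics']))
for P in([578.3,-3.4,81],s['tool_pos'].tolist(),[567,-52,73]):
    r=K@(E@np.array(P+[1.]))[:3];r/=r[2];print(np.round(P),(450+(r[0]-260)*3.76).round(1),((r[1]-175)*3.75).round(1))
E
```

```text
time: 21.45
tool_pos: [578.8, -3.8, 101.6]
tcp_rot: [-180.0, 0.0, -134.0]
ft_force: [-0.6, -0.9, 0.6]
finger_gap: 38.5
shift [0.002 0.013 0.992] turn [-0.0001  0.      0.0028] n 1.0 t 21.45
[578.  -3.  81.] 613.9 159.1
[579.  -4. 102.] 615.1 136.1
[567 -52  73] 544.9 166.2
```

View pics/scr.png

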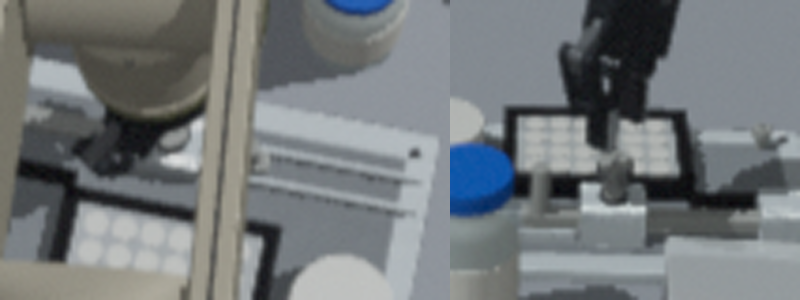

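The bolt bar now crosses the gap into the keeper, at scene crop (690,222). The finger tips at (600,145) and (630,118) straddle the head at (614,160). Lowering and gripping.

```bash
python3 -m jog '[[[0,0.013,0.2,0,0,0,0.45],[0,0,0.4,0,0,0,0.45],[0,0,0.3,0,0,0,0.45],[0,0,0.09,0,0,0,0.45],[0,0,0,0,0,0,0.45],[0,0,0,0,0,0,0.45]]]'
python3 -m jog '[[[0,0,0,0,0,0,0.2],[0,0,0,0,0,0,0.2],[0,0,0,0,0,0,0.2],[0,0,0,0,0,0,0.2]]]' 60
python3 -c "
from h import *
s=telemetry.sense();print(s['wrist_torque'],s['ft_force'],s['joint_pos'].round(1))"
```

```text
time: 22.3
tool_pos: [578.6, -3.3, 52.4]
tcp_rot: [-180.0, 0.0, -134.0]
ft_force: [-0.8, -1.1, 0.6]
finger_gap: 38.3
time: 22.8
tool_pos: [578.3, -2.9, 52.9]
tcp_rot: [-180.0, 0.0, -134.0]
ft_force: [-3.4, 1.8, 5.4]
finger_gap: 24.2
[ 0.20918446  0.51850998 -0.04956742] [-3.3924441   1.78801844  5.41819699] [  -5.4   13.1   98.4    0.    68.5 -141.4]
```

```bash
python3 -m jog '[[[0,0,0,0,0,0.01,0.2],[0,0,0,0,0,0.02,0.2],[0,0,0,0,0,0.025,0.2],[0,0,0,0,0,0.025,0.2],[0,0,0,0,0,0.025,0.2],[0,0,0,0,0,0.025,0.2],[0,0,0,0,0,0.025,0.2],[0,0,0,0,0,0.025,0.2],[0,0,0,0,0,0.025,0.2],[0,0,0,0,0,0.02,0.2],[0,0,0,0,0,0.01,0.2],[0,0,0,0,0,0,0.2]]]'
cat > w.py <<'E'
from h import *
s=telemetry.sense();print('T',s['wrist_torque'].round(3),'F',s['ft_force'].round(1),s['tcp_rot'].round(1),'q6',s['joint_pos'][5].round(1),s['finger_gap'].round(1))
E
python3 w.py
```

```text
time: 24.3
tool_pos: [578.2, -2.3, 52.9]
tcp_rot: [179.9, -0.0, 141.4]
ft_force: [-5.1, 5.1, 7.3]
finger_gap: 23.9Traceback (most recent call last):
  File "w.py", line 2, in <module>
    s=telemetry.sense();print('T',s['wrist_torque'].round(3),'F',s['ft_force'].round(1),s['tcp_rot'].round(1),'q6',s['joint_pos'][5].round(1),s['finger_gap'].round(1))
                                                                                                                                              ^^^^^^^^^^^^^^^^^^^^^
AttributeError: 'float' object has no attribute 'round'
```

Next, steps of 7°, with the torque read after each.

```bash
sed -i "s/,s\['finger_gap'\].round(1)//" w.py; python3 w.py; python3 -m jog '[[[0,0,0,0,0,0.02,0.2],[0,0,0,0,0,0,0.2]]]' >/dev/null; python3 w.py; python3 -m jog '[[[0,0,0,0,0,0.02,0.2],[0,0,0,0,0,0,0.2]]]' >/dev/null;python3 w.py
```

```text
T [ 0.735  0.66  -0.036] F [-5.1  5.1  7.3] [179.9  -0.  141.4] q6 -56.8
T [ 0.728  0.731 -0.077] F [-3.6  5.1  6.9] [179.9  -0.  134.1] q6 -49.5
T [ 0.759  0.676 -0.024] F [-4.3  4.8  4.8] [179.9  -0.  126.9] q6 -42.3
```

```bash
python3 -m jog '[[[0.015,0,0,0,0,0.01,0.2],[0,0,0,0,0,0.01,0.2]]]' >/dev/null; python3 w.py; python3 -m jog '[[[0,0,0,0,0,0.01,0.2],[0,0,0,0,0,0.01,0.2]]]' >/dev/null;python3 w.py; python3 -m jog '[[[0,0,0,0,0,0.01,0.2]]]' >/dev/null;python3 w.py
```

```text
T [0.363 0.309 0.108] F [-1.6  2.7  3.4] [179.9   0.  119.7] q6 -35.1
T [0.498 0.227 0.108] F [-1.2  3.8  2.9] [179.9  -0.  112.5] q6 -27.9
T [0.514 0.209 0.051] F [-0.4  3.9  3.6] [179.9  -0.  108.9] q6 -24.3
```

```bash
python3 -m jog '[[[0,0,0,0,0,0.01,0.2],[0,0,0,0,0,0.01,0.2]]]' >/dev/null; python3 w.py; python3 -m jog '[[[0,0,0,0,0,0.01,0.2],[0,0,0,0,0,0.01,0.2]]]' >/dev/null;python3 w.py
```

```text
T [0.458 0.232 0.016] F [-0.2  2.5  3.4] [179.9  -0.  101.7] q6 -17.1
T [0.541 0.111 0.087] F [-0.4  3.4  2.7] [179.9  -0.   94.5] q6 -9.9
```

```bash
python3 -m jog '[[[0,0,0,0,0,0.01,0.2],[0,0,0,0,0,0,0.2]]]' >/dev/null; python3 w.py
```

```text
T [ 0.7    0.173 -0.084] F [-0.1  3.4  4.9] [179.9  -0.   91.1] q6 -6.4
```

```bash
python3 -m jog '[[[0,0,0,0,0,0.01,0.2],[0,0,0,0,0,0.01,0.2]]]' >/dev/null; python3 w.py; python3 -m jog '[[[0,0,0,0,0,0.01,0.2],[0,0,0,0,0,0.01,0.2]]]' >/dev/null;python3 w.py;python3 w.py
```

```text
T [0.832 0.11  0.093] F [0.9 4.5 5.2] [ 1.799e+02 -1.000e-01  8.380e+01] q6 0.8
T [0.785 0.047 0.031] F [-0.3  5.1  5.6] [ 1.799e+02 -1.000e-01  7.660e+01] q6 8.0
T [0.785 0.047 0.031] F [-0.3  5.1  5.6] [ 1.799e+02 -1.000e-01  7.660e+01] q6 8.0
```

```bash
python3 -m jog '[[[0.01,0,0,0,0,0.01,0.2],[0,0,0,0,0,0.01,0.2]]]' >/dev/null; python3 w.py; python3 -m jog '[[[0,0,0,0,0,0.01,0.2],[0,0,0,0,0,0.01,0.2]]]' >/dev/null;python3 w.py
```

```text
T [0.463 0.167 0.078] F [0.7 3.5 4.9] [ 1.799e+02 -1.000e-01  6.940e+01] q6 15.3
T [0.52  0.036 0.077] F [0.9 2.  4.2] [ 1.799e+02 -1.000e-01  6.220e+01] q6 22.5
```

```bash
python3 -m jog '[[[0,0,0,0,0,0.01,0.2],[0,0,0,0,0,0.01,0.2]]]' >/dev/null; python3 w.py; python3 -m jog '[[[0,0,0,0,0,0.01,0.2],[0,0,0,0,0,0.01,0.2]]]' >/dev/null;python3 w.py
```

```text
T [ 0.48  -0.008  0.075] F [0.7 2.2 4.7] [ 1.799e+02 -1.000e-01  5.500e+01] q6 29.7
T [ 0.523 -0.088  0.072] F [0.7 2.9 4.3] [ 1.799e+02 -1.000e-01  4.780e+01] q6 36.9
```

```bash
python3 -m jog '[[[0,0,0,0,0,0.01,0.2],[0,0,0,0,0,0.01,0.2]]]' >/dev/null; python3 w.py; python3 -m jog '[[[0,0,0,0,0,0.01,0.2],[0,0,0,0,0,0.01,0.2]]]' >/dev/null;python3 w.py
```

```text
T [ 0.492 -0.099  0.093] F [1.4 3.9 3.4] [ 1.799e+02 -1.000e-01  4.060e+01] q6 44.1
T [ 0.455 -0.149  0.091] F [1.4 1.6 4.1] [ 1.799e+02 -1.000e-01  3.340e+01] q6 51.3
```

```bash
python3 -m jog '[[[0,0,0,0,0,0.01,0.2],[0,0,0,0,0,0.01,0.2]]]' >/dev/null; python3 w.py; python3 -m jog '[[[0,0,0,0,0,0.01,0.2]]]' >/dev/null;python3 w.py
```

```text
T [ 0.426 -0.218  0.077] F [1.7 2.2 3.2] [ 1.799e+02 -1.000e-01  2.620e+01] q6 58.5
T [ 0.357 -0.219  0.195] F [1.5 1.4 3.7] [ 1.799e+02 -1.000e-01  2.260e+01] q6 62.1
```

```bash
python3 -m jog '[[[0,0,0,0,0,0.01,0.2]]]' >/dev/null; python3 w.py; python3 -m jog '[[[0,0,0,0,0,0,0.2]]]' >/dev/null;python3 w.py
```

```text
T [ 0.398 -0.265  0.215] F [2.2 1.3 3.2] [ 1.799e+02 -1.000e-01  1.900e+01] q6 65.7
T [ 0.309 -0.354  0.027] F [3.1 1.1 4.6] [ 1.799e+02 -1.000e-01  1.910e+01] q6 65.6
```

```bash
python3 -m jog '[[[0,0,0,0,0,0.01,0.2]]]' >/dev/null; python3 w.py; python3 -m jog '[[[0,0,0,0,0,0.005,0.2]]]' >/dev/null;python3 w.py
```

```text
T [ 0.385 -0.366  0.209] F [3.  1.7 4.8] [ 1.799e+02 -1.000e-01  1.550e+01] q6 69.2
T [ 0.305 -0.396  0.255] F [1.7 3.4 5.2] [ 1.80e+02 -1.00e-01  1.37e+01] q6 71.0
```

Resistance has risen steadily from 0.08 to 0.255 N·m since about yaw 24°, so the screw has seated. One last 1.8°, then release and rise.

```bash
python3 -m jog '[[[0,0,0,0,0,0.005,0.2]]]' >/dev/null; python3 w.py; python3 -m jog '[[[0,0,0,0,0,0,0.35],[0,0,0,0,0,0,0.42],[0,0,0,0,0,0,0.42],[0,0,0,0,0,0,0.42],[0,0,-0.2,0,0,0,0.42],[0,0,-0.5,0,0,0,0.42],[0,0,-0.8,0,0,0,0.42],[0,0,-1,0,0,0,0.42],[0,0,-0.8,0,0,0,0.42],[0,0,-0.4,0,0,0,0.42],[0,0,0,0,0,0,0.42]]]'
```

```text
T [ 0.328 -0.34   0.255] F [2.5 2.  5.1] [180.   -0.2  11.9] q6 72.8
time: 30.55
tool_pos: [578.6, -2.2, 238.4]
tcp_rot: [179.9, -0.2, 11.8]
ft_force: [0.2, 0.4, -0.3]
finger_gap: 35.5
```

```bash
python3 -m jog '[[[0,-0.4,0,0,0,0,0.42],[0,-0.8,0,0,0,0,0.42],[0,-0.9,0,0,0,0,0.42],[0,-0.9,0,0,0,0,0.42],[0,-0.9,0,0,0,0,0.42],[0,-0.8,0,0,0,0,0.42],[0,-0.4,0,0,0,0,0.42],[0,0,0,0,0,0,0.42],[0,0,0,0,0,0,0.42]]]'
python3 - <<'E'
from h import *
p,d=snap('top');q,e=snap('scene')
save(np.vstack([cv2.resize(p[170:280,165:425],(709,300),interpolation=cv2.INTER_CUBIC),cv2.resize(q[190:290,130:366],(709,300),interpolation=cv2.INTER_CUBIC)]),'fin')
E
```

```text
time: 31.68
tool_pos: [525.3, 246.6, 236.0]
tcp_rot: [180.0, 0.1, 11.8]
ft_force: [0.9, -0.4, 0.2]
finger_gap: 36.0
```

View pics/fin.png

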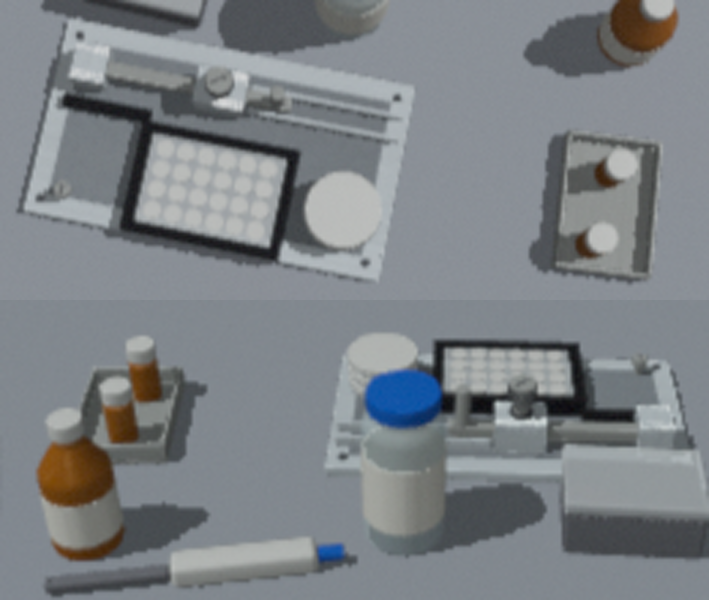

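Run:
```python
from h import *
f=lambda u,v,z:onz('top',165+u/2.727,170+v/2.727,z)
a=f(281,97,73);b=f(219,83,81);print(a,b,np.linalg.norm((a-b)[:2]))
```

```text
[562.1 -59.2  73. ] [574.8  -3.3  81. ] 57.32451482568343
```

Handle to thumbscrew measures 57 mm against the expected 54, which is within about 1 pixel. I'll check it more closely before handing in.

Run:
```python
from h import *
p,_=load('top');q,_=load('scene')
save(np.hstack([cv2.resize(p[185:225,230:280],(400,320),interpolation=cv2.INTER_CUBIC),cv2.resize(q[205:245,270:320],(400,320),interpolation=cv2.INTER_CUBIC)]),'fin2')
```

```text
(no output)
```

View pics/fin2.png

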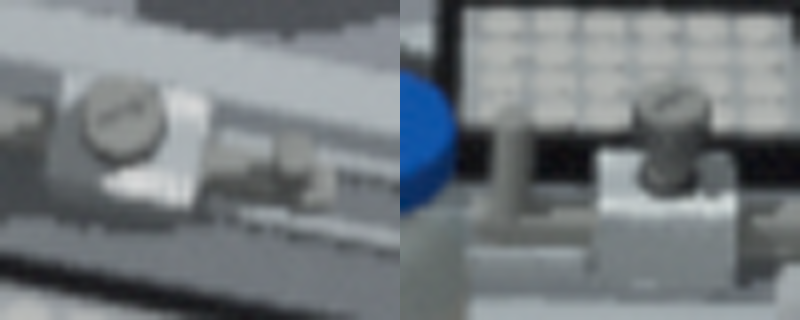

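The top crop shows the head at (123,117) and handle top at (293,155). In the scene crop they are at (672,100) and (513,112).

Run:
```python
from h import *
f=lambda n,u0,v0,u,v,z:onz(n,u0-.44+u/8,v0-.44+v/8,z)
for n,u0,v0,A,B in(('top',230,185,(293,155),(123,117)),('scene',270,205,(113,112),(272,100))):
    a=f(n,u0,v0,*A,73);b=f(n,u0,v0,*B,81);d=(a-b)[:2];print(n,a,b,np.linalg.norm(d),'along',-d@[.2147,.9767])
```

```text
top [566.4 -54.6  73. ] [578.   -2.4  81. ] 53.473357852298754 along 53.47426000000001
scene [562.7 -55.4  73. ] [576.6  -3.   81. ] 54.21226798428562 along 54.16340999999999
```

Both views now give 53.5–54.2 mm against the 54 mm expected, so the bolt is fully home.

```bash
python3 -c "
from bench import job
print(job.hand_in())"
```

```text
the job is handed in; nothing more can be done
None
```

The well plate is locked down and the job is handed in, at about 32 s of the 72 s allowed.

- **Vial:** I moved the amber vial first. It stands upright in the free half of the steel tray beside the spare vial, and both were upright in the last pictures.
- **Bolt:** I slid it forward by its handle until it hit its stop, with the force rising to 17 N and no further movement. One quick measurement put the handle 57 mm from the thumbscrew. A closer look gave 53.5 mm from the top view and 54.2 mm from the scene view, against the 54 mm expected when home.
- **Thumbscrew:** I turned it clockwise about 214° until the resistance rose from about 0.08 to 0.255 N·m, then let go. I estimate the washer was wound about 0.12–0.25 rad before release, but this was not measured directly. The torque readings were noisy by about 0.05 N·m, and the last 1.8° showed no further rise. The slot on the head ended at about the angle expected if the grip had not slipped.

I did not touch the levelling screw, and nothing else looked displaced in the last pictures. I only looked at those and did not measure them. They did not cover the rack, beaker or far bench.

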